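# Clamp a tool-case half in the trimming jig with its T-handle screw

## Task

The blow-moulded case half lies loose in the mouth of the trimming jig on the bench. Slide it on between the side guides until it is fully home against both rear stops, then screw the clamp down on it clockwise, swinging the T-bar round by its ends half a turn at a time and never by the round head in its middle, until the rubber cap holds the case firmly: clearly nipped up, but not so tight that the hollow shell dents. Leave the other things on the bench where they are.

Things in the scene. Friction and masses are not known exactly. Their poses are not given: they have to be found in the camera images.
- jig: Trimming jig, fixed: aluminium plate 12 mm thick, x = -280 to 120, y = -160 to 160 mm. Origin on the bench under the clamp screw's axis; x: the way the case is pushed in; z up. Stop faces at x = 45, y = -72 and 72 mm. Guides' inner faces at y = -107 and 107 mm, x = -60 to 30, 34 mm high, flared out to x = -108. Rear post with a 44 mm wide over-arm to the screw; its top is 115 to 124 mm up.
- case: Teal blow-moulded case half, face up on the jig plate: 150 (x) x 210 (y) x 42 mm high, 0.34 to 0.53 kg. Origin: centre of the underside; its +x edge goes to the stops. At -x a carrying handle: bar along y, 100 mm long, x = -106 to -120, z = 8 to 30 mm, 31 mm finger gap behind it. Home: origin at jig x = -30, y = 0 mm; starts 138 to 155 mm short, up to 5 mm aside, 0.06 rad askew.
- case_rear_l (a point): Rear upper corner region of the case at its +y side: a point on the rear (+x) edge of the top face, 100 mm to the +y side of the middle. At jig x = 45 mm when home.
- case_rear_r (a point): The same at the -y side: on the rear edge of the top face, 100 mm to the -y side of the middle. At jig x = 45 mm when home.
- t_handle: Clamp screw's steel T-handle. Origin: middle of the bar, on the screw axis, 168 to 170 mm above the bench at first; x along the bar, z up. Bar round, 12 mm thick, 130 mm long. Clockwise from above drives it down, 8 mm a turn; stays where left. Turning takes 0.07 N m when free, and once the cap bears about 0.01 (15 percent more or less) more per N of clamping; at a standstill the hand feels less.
- deburrer: Deburring knife lying on the jig plate along its -y edge, black handle 105 mm long, 18 mm thick: leave alone.
- nippers: Side cutters with grey handles, about 150 mm long, lying before the jig: leave alone.
- latch: Spare black latch, 40 x 26 mm, 13 mm high, lying on the jig plate beside the post: leave alone.
- hexkey: Dark steel hex key, 70 mm long, 8 mm thick, lying on the jig plate on the other side of the post: leave alone.
- tape: Roll of clear tape, 96 mm across, 24 mm high, lying behind the jig: leave alone.
- spray: Aluminium spray can, 52 mm across, 160 mm high, standing at the left: leave alone.
- gauge: Steel sliding gauge, 150 mm long, lying before the jig: leave alone.
- head: Round steel head in the middle of the T-bar, 28 mm across, 26 mm high; origin at its centre. Not to be gripped or pushed.
- screw_foot (a point): Lower end of the clamp screw, 94 mm below the bar. On it a black rubber cap, 38 mm wide, bears on the case's top 45 mm in from the rear edge. Pushed on by hand: its underside is 14 to 17 mm below this point, 3.5 to 8 mm above the case at first; where it touches must be felt. Clamping then grows some 60 N per rad. Firm: 20 to 50 N, best 30 (0.35 N m at the bar); above 65 N the shell dents.

How it is judged (in metres and radians):
On the way, in this order (a step that is already met when the one before it is completed fails the run):
1. the case is home: both rear corners within 3 mm of the stops, centred between the guides, flat on the plate (x of each of case_rear_l, case_rear_r in the frame of jig above 0.042 m and y of case in the frame of jig between -0.005 and 0.005 m and z of case in the frame of jig below 0.015 m), for 0.2 s.
2. the cap clamps the case with at least 20 N (contact force between t_handle and case above 20 N), for 0.2 s.
At the end, for the whole second after the job is handed in: The case is home (both rear corners within 3 mm of the stops, within 5 mm of the middle of the guides, flat on the plate), the rubber cap clamps it with 20 to 50 N, the T-handle and the case are at rest and let go, and the other things lie within 30 mm of where they were (all of step 1 and contact force between t_handle and case between 20 and 50 N and angular speed of t_handle below 0.05 rad/s and linear speed of case below 0.01 m/s); the robot touches nothing.
It fails at once if the shell is dented: the cap presses on it with more than 65 N (contact force between t_handle and case above 65 N).
It fails at once if the T-handle is worked by the round head in its middle (more than 3 N between fingers and head) (contact force between the fingers and head above 3 N).
It fails at once if one of the other things is moved by more than 30 mm (distance of any of deburrer, nippers, latch, hexkey, tape, spray, gauge from where it was at the start of the episode above 0.03 m).
It also fails if it takes over 72 s, if anything falls off the work surface, if the arm or the gripper's body presses on something with over 40 N, if the wrist force passes 120 N, or if a joint passes its speed limit or range.

## Robot

A 6-joint arm with a two-finger parallel gripper is mounted at the origin on the work surface. World frame = base frame: x ahead of the robot, y to its left, z up, the work surface at z = 0. Lengths are in m, angles in degrees, forces in N, time in s.
With the tool pointing down it reaches from about 0.4 to 0.825 m from the base axis. Payload 7 kg.
Tool frame: the origin (TCP) lies at the very end of the fingers, on their centre line; the grasp point (between the pads) lies 19 mm behind it; z points along the fingers, y is the line along which they close (so a half turn about z gives the same grasp; the last joint's range is limited). The gripper opens to 88 mm and grips with 3 to 60 N. Pads are 19 mm wide; open, the fingers measure 130 mm over their backs; the gripper's body (78 mm by 193 mm) begins 47 mm behind the grasp point.
Start: joints at [16.507, 20.546, 0.682, 0, -70.136, -16.507], TCP at [0.675, -0, 0.227] pointing down, gripper open.
Joint ranges: [-176.03, 176.03], [-82.01, 121.73], [-58.28, 71.71], [-173.87, 95.51], [-174.79, -0.11], [-173.66, 173.66]. Speed limits (degrees/s): [136.94, 136.94, 172.46, 180, 180, 180].

## Interface

Orientations are given as [roll, pitch, yaw] about the fixed x, y, z axes, in that order (R = Rz(yaw) Ry(pitch) Rx(roll)).
In Python, from rig import robot, optics gives the robot as it stands.
- The arm moves only by the tool play_rows, never from a script. Its argument "deltas" is a list of rows, each a list of 3 entries, a list of its own where there are three numbers: the shift along the tool's x, y, z in cm, then the turn, a rotation vector about the tool's x, y, z in rad, then the gripper's target within -1 to 1 (fully open at 1, half-way at 0, shut at -1). In form: [[[tx, ty, tz], [ax, ay, az], jaw], ...]. A call has 1 to 10 rows; each row shifts and turns the commanded pose from where the row before left it, along the tool's axes as they then stand; what a row does not reach is not made up. A row lasts 1/10 s, in which the tool goes at most 50 mm and 8.59 degrees, less where a joint would pass 70% of its speed; a pose out of reach is approached as far as the arm can. A call with a gripper value outside its range is refused whole. The fingers move at their own pace and stop on an object; "force" is the grip in N (left out, the last holds). Time passes only in rows, so rows that do not move let the fingers close. It gives the time, the measured TCP pose, the force, the opening and the grip force at its end, in the units of the state.
- robot.sense(): the state, without advancing time (a new reading comes with each control period).
- optics.camera(name): name is "scene" or "side" or "wrist"; returns the picture (420x560x3 uint8, red, green, blue); there is no depth.
- optics.camera_model(name): a dict with "fx", "fy", "cx", "cy" (pixels), "k1" (the pictures are not rectified: a ray, as slopes to the right and down, at radius r is drawn at 1 + k1 r^2 times it, then the intrinsics apply), "eye" and "rotation" of the camera in the world. Camera axes: x right, y down, z forward; pixel columns grow to the right and rows downward; lengths in m; the calibration is good to about 2 mm. A picture is of the moment at which its call begins: read the wrist's pose just before it. camera_model takes no time and is no camera call; for the wrist camera it gives the pose at the moment of the call.
- robot.close_job(): hands the job in; it is judged then, once.
Trained networks look in the newest picture that a camera, given by its name, has taken for a name from the list of things; names that differ only in an ending like _2 or _b are one class to them, and where a whole thing is asked for, a point or a joint stands for the part that bears it (a point fixed in the world has none). Each returns a list of dicts, best first, with "conf" (0 to 1); they miss things now and then, are a little off and sometimes report something else, mostly with a low value. They report only what shows in the picture. A call takes as long as a camera call.
- optics.boxes_of(label, camera): "location" ([row, column] in pixels, amid what is visible of it).
- optics.cut_out(label, camera): "pixels" (420x560 bool, what is visible of it) and "location" ([row, column] in pixels, amid what is visible of it).
- optics.mark_of(label, camera): "location" ([row, column] in pixels: a listed point, or the origin of a listed thing).
The state is a dict: "t": time; "joint_positions": joint angles; "qvel": joint speeds; "joint_torque": joint torques, N m; "tcp_pos": TCP position; "tcp_rot": TCP orientation; "contact_force": force on the tool from outside, world axes, zero at the start; "wrist_torque": the same for the moment, N m; "finger_gap": finger opening in m; "gripper_force": force on a finger pad.
Only numpy, scipy, OpenCV 4.12 (cv2) and the standard library are available. Lean on these libraries where they do the work, as an engineer would, in place of code of your own. Each camera call takes 0.05 s, during which the arm holds its last target. There are 200 camera calls.

## Working session

There is one attempt and no reset: what is moved stays moved. The work goes in short steps, Python scripts to look and compute and a tool call to move; the robot and the scene stay as the last step left them, time stands still between calls to the robot, and variables do not carry over. Pictures are saved under pics/ and viewed, at most 10 in all, crops included, and the job is handed in when it is done.

Besides the shell and the picture viewer there is one more tool, called as name([rows], argument=value, ...), one row to a line, values as JSON. play_rows: Moves the arm, as the interface text tells. Its arguments: {"type":"object","properties":{"deltas":{"type":"array"},"force":{"type":"number"}},"required":["deltas"]}

```bash
ls; mkdir -p pics; cat > h.py <<'E'
import numpy as np, cv2
from rig import robot, optics
def ray(cam,loc,m=None):
    m=m or optics.camera_model(cam)
    r,c=loc; u=np.array([(c-m["cx"])/m["fx"],(r-m["cy"])/m["fy"]]); s=u.copy()
    for _ in range(20): s=u/(1+m["k1"]*(s@s))
    R=np.array(m["rotation"]); d=R@np.array([s[0],s[1],1.]); return np.array(m["eye"]),d/np.linalg.norm(d)
def at_z(cam,loc,z,m=None):
    e,d=ray(cam,loc,m); return e+d*(z-e[2])/d[2]
def proj(cam,p,m=None):
    m=m or optics.camera_model(cam); R=np.array(m["rotation"]); q=R.T@(np.array(p)-np.array(m["eye"])); s=q[:2]/q[2]; s=s*(1+m["k1"]*(s@s)); return np.array([m["cy"]+m["fy"]*s[1],m["cx"]+m["fx"]*s[0]])
def tri(rays):
    A=0;b=0
    for e,d in rays:
        P=np.eye(3)-np.outer(d,d); A=A+P; b=b+P@e
    return np.linalg.solve(A,b)
E
python3 - <<'E'
from h import *
np.set_printoptions(precision=4,suppress=True)
print(robot.sense())
for c in ["scene","side"]:
    im=optics.camera(c); cv2.imwrite(f"pics/{c}0.png",im[:,:,::-1])
    m=optics.camera_model(c); print(c,m["eye"],np.array(m["rotation"]).tolist())
    for l in ["jig","case","case_rear_l","case_rear_r","t_handle","head","screw_foot","spray"]:
        r=optics.mark_of(l,c); print(l,[(np.round(x["location"],1).tolist(),round(x["conf"],2)) for x in r[:2]])
E
```

```text
pics
{'t': 0.0, 'joint_positions': array([ 16.5075,  20.5903,   0.6359,  -0.0203, -70.1353, -16.5069]), 'qvel': array([0.0954, 0.0238, 0.0556, 0.0275, 0.0189, 0.0397]), 'joint_torque': array([ -0.0008, -58.2727,  29.3058,   6.9975,   0.0069,  -0.0002]), 'tcp_pos': array([ 0.6745, -0.    ,  0.2257]), 'tcp_rot': array([179.9085,  -0.0073, -90.0062]), 'contact_force': array([-0.0691, -0.7665,  0.2188]), 'wrist_torque': array([-0.0245, -0.0424,  0.0146]), 'gripper_force': 0.0, 'finger_gap': 0.08751794312268792}
scene [1.1631 0.3555 0.8854] [-138.79012534901204, 0.07543093677526216, 115.50225209453363]
jig [([248.7, 306.4], 0.75)]
case [([225.8, 235.1], 0.86)]
case_rear_l [([255.3, 252.4], 0.98), ([199.6, 284.1], 0.91)]
case_rear_r [([255.3, 252.4], 0.98), ([199.6, 284.1], 0.91)]
t_handle [([203.7, 309.8], 0.55)]
head [([201.6, 310.6], 0.63)]
screw_foot [([226.4, 303.6], 0.77)]
spray [([325.7, 380.4], 0.86), ([179.3, 196.8], 0.28)]
side [0.104  0.5392 0.5483] [-124.49954833561615, 1.0025457893127858, -138.16628083433642]
jig [([255.8, 257.1], 0.85)]
case [([211.4, 302.2], 0.75)]
case_rear_l [([195.9, 248.0], 0.76), ([226.6, 325.8], 0.7)]
case_rear_r [([195.9, 248.0], 0.76), ([226.6, 325.8], 0.7)]
t_handle [([190.3, 252.2], 0.89)]
head [([189.6, 249.3], 0.47)]
screw_foot [([228.2, 257.2], 0.9)]
spray [([291.5, 121.3], 0.74)]
```

```bash
sed -i 's/R=np.array(m\["rotation"\])/R=Rot.from_euler("xyz",m["rotation"],degrees=True).as_matrix()/; s/^import numpy.*/&\nfrom scipy.spatial.transform import Rotation as Rot/' h.py
python3 - <<'E'
from h import *
np.set_printoptions(precision=4,suppress=True)
P={"jig":([248.7,306.4],[255.8,257.1]),"case":([225.8,235.1],[211.4,302.2]),"A":([255.3,252.4],[226.6,325.8]),"B":([199.6,284.1],[195.9,248.0]),"A2":([255.3,252.4],[195.9,248.0]),"B2":([199.6,284.1],[226.6,325.8]),"th":([203.7,309.8],[190.3,252.2]),"head":([201.6,310.6],[189.6,249.3]),"foot":([226.4,303.6],[228.2,257.2])}
for k,(a,b) in P.items():
    p=tri([ray("scene",a),ray("side",b)]); print(k,p,proj("scene",p)-a,proj("side",p)-b)
a=cv2.imread("pics/scene0.png"); b=cv2.imread("pics/side0.png")
cv2.imwrite("pics/both0.png",np.vstack([a[:],b])[:, :] if 0 else cv2.resize(np.hstack([a[60:,60:],b[60:,:500]]),(800,288)))
E
```

```text
jig [0.5603 0.1321 0.0027] [-0.6152 -0.5426] [ 0.6142 -0.7786]
case [ 0.5844 -0.0547  0.0118] [1.9839 1.3609] [-1.784   1.8879]
A [ 0.5625 -0.0529 -0.0659] [-15.3402  -9.1702] [ 12.1092 -15.7377]
B [0.5769 0.0978 0.1528] [9.55   7.5719] [-9.7302 10.2571]
A2 [0.6731 0.0427 0.062 ] [-0.0893 -0.0685] [ 0.0731 -0.0866]
B2 [0.4709 0.0237 0.0557] [-2.6983 -1.7447] [ 2.7498 -3.0473]
th [0.5568 0.1329 0.1681] [-0.1012 -0.0763] [ 0.1005 -0.1166]
head [0.557  0.1366 0.1736] [0.9418 0.7174] [-0.9438  1.0878]
foot [0.5565 0.1236 0.0772] [1.0676 0.8847] [-1.0725  1.2892]
```

View pics/scene0.png

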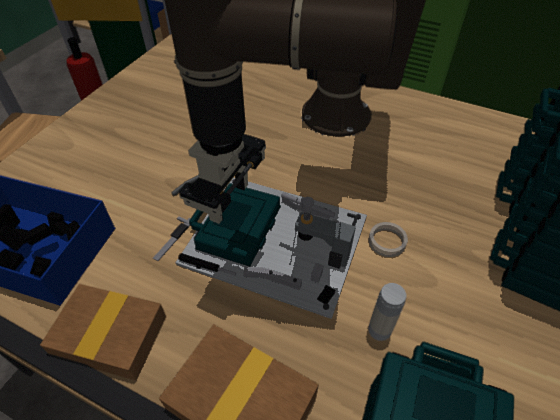

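View pics/side0.png

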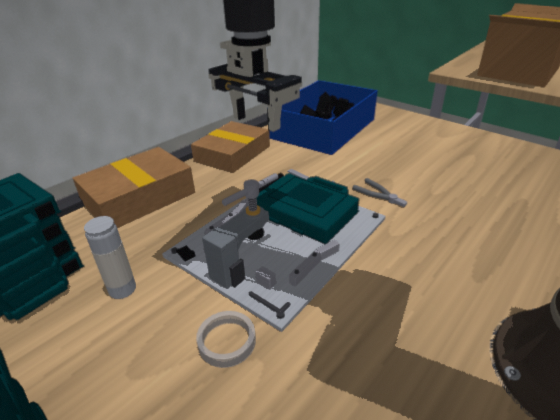

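```bash
python3 - <<'E'
from h import *
a=cv2.imread("pics/scene0.png"); b=cv2.imread("pics/side0.png")
cv2.imwrite("pics/sc1.png",cv2.resize(a[160:330,160:400],(800,567),interpolation=cv2.INTER_CUBIC))
cv2.imwrite("pics/si1.png",cv2.resize(b[160:340,155:400],(800,588),interpolation=cv2.INTER_CUBIC))
E
```

```text
(no output)
```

View pics/sc1.png

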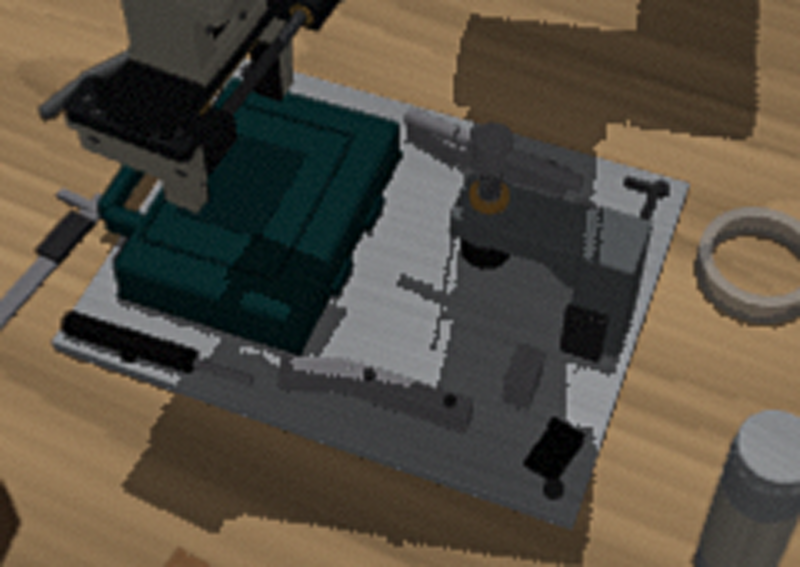

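View pics/si1.png

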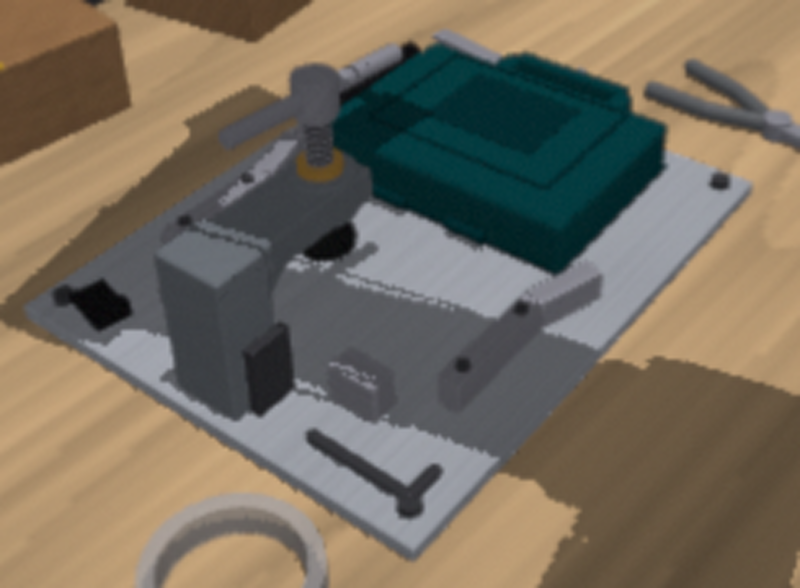

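```bash
python3 - <<'E'
from h import *
from scipy.optimize import least_squares
np.set_printoptions(precision=4,suppress=True)
sc=lambda c,r:(160+r/3.3333,160+c/3.3333)
si=lambda c,r:(160+r/3.2653,155+c/3.2653)
C=[("scene",sc(688,183),.12,.16),("scene",sc(578,524),.12,-.16),("scene",sc(53,345),-.28,-.16),("side",si(415,550),.12,.16),("side",si(750,185),-.28,.16),("side",si(27,305),.12,-.16)]
W=[at_z(c,l,.012) for c,l,_,_ in C]
def f(p):
    c,s=np.cos(p[2]),np.sin(p[2]); return np.concatenate([[p[0]+c*x-s*y-w[0],p[1]+s*x+c*y-w[1]] for w,(_,_,x,y) in zip(W,C)])
r=least_squares(f,[.557,.132,1.57]); print("jig",r.x,np.degrees(r.x[2]),"res mm",r.fun.reshape(-1,2)*1e3)
g=r.x;c,s=np.cos(g[2]),np.sin(g[2])
for n,p in [("rear_r",(.6731,.0427)),("rear_l",(.4709,.0237)),("th",(.5568,.1329)),("foot",(.5565,.1236))]:
    d=np.array(p)-g[:2]; print(n,"jig",c*d[0]+s*d[1],-s*d[0]+c*d[1])
for q in [(225,135),(400,55),(315,95)]: print("bar side",at_z("side",si(*q),.169))
for q in [(415,115),(585,185)]: print("bar scene",at_z("scene",sc(*q),.169),at_z("scene",sc(*q),.046))
for c_ in ["scene","side"]:
  optics.camera(c_)
  for l in ["t_handle","case","head"]:
    o=optics.cut_out(l,c_)
    if o:
        m=o[0]["pixels"]; ys,xs=np.nonzero(m); print(c_,l,o[0]["conf"],m.sum(),xs.min(),xs.max(),ys.min(),ys.max())
        if l=="t_handle":
            for k in (xs.argmin(),xs.argmax()): print(xs[k],ys[k],at_z(c_,(ys[k],xs[k]),.169))
E
```

```text
jig [0.5619 0.1322 1.6487] 94.46263433793412 res mm [[-4.0435  2.1673]
 [-1.5379 -0.6225]
 [-2.1408 -1.593 ]
 [ 1.3918  1.6222]
 [ 1.7426 -5.0015]
 [ 4.5877  3.4275]]
rear_r jig -0.0978322095625774 -0.10390967308999971
rear_l jig -0.10104164027134582 0.09915568474960235
th jig 0.001143509331155091 0.0050193729421255315
foot jig -0.008104953077087902 0.006042086530240983
bar side [0.5679 0.1916 0.169 ]
bar side [0.5534 0.0672 0.169 ]
bar side [0.5599 0.1314 0.169 ]
bar scene [0.5566 0.0702 0.169 ] [0.4525 0.0212 0.046 ]
bar scene [0.5655 0.1978 0.169 ] [0.4629 0.1708 0.046 ]
scene t_handle 0.93 491 282 334 193 239
282 194 [0.5576 0.0644 0.169 ]
334 213 [0.5602 0.1923 0.169 ]
scene case 0.67 4466 188 280 185 266
scene head 0.75 156 301 313 197 212
side t_handle 0.66 788 222 277 173 239
222 200 [0.5738 0.191  0.169 ]
277 173 [0.5644 0.0567 0.169 ]
side case 0.92 4608 257 358 174 242
side head 0.63 236 244 258 179 197
```

play_rows([
  [[3.5, 1.5, -0.5], [0, 0, -0.013], 0.15],
  [[3.5, 1.5, -0.5], [0, 0, -0.013], 0.15],
  [[3.5, 1.5, -0.5], [0, 0, -0.013], 0.15],
  [[3.5, 1.5, -0.5], [0, 0, -0.013], 0.15],
  [[3.5, 1.5, -0.5], [0, 0, -0.013], 0.15],
  [[3.5, 1.5, -0.5], [0, 0, -0.013], 0.15],
  [[0, 0, 0], [0, 0, 0], 0.15],
  [[0, 0, 0], [0, 0, 0], 0.15],
], force=30)

```text
t: 2.1
tcp_pos: [0.5916, -0.2136, 0.2568]
tcp_rot: [-180.0, 0.0, -85.6]
contact_force: [0.4, -0.1, -1.0]
finger_gap: 0.0503
gripper_force: 0.0
```

```bash
python3 - <<'E'
from h import *
np.set_printoptions(precision=4,suppress=True)
s=robot.sense(); print(s["t"],s["tcp_pos"],s["tcp_rot"],s["joint_positions"],s["contact_force"],s["wrist_torque"],s["finger_gap"])
m=optics.camera_model("wrist"); print(m["eye"],m["rotation"])
im=optics.camera("wrist"); cv2.imwrite("pics/w1.png",im[:,:,::-1])
for l,z in [("case",.012),("case_rear_l",.054),("case_rear_r",.054),("jig",0),("nippers",.008),("gauge",.005),("deburrer",.02)]:
  for r in optics.mark_of(l,"wrist")[:2]: print(l,np.round(r["location"]),round(r["conf"],2),at_z("wrist",r["location"],z,m))
for c in ["scene","side"]:
  optics.camera(c)
  for l in ["nippers","gauge","deburrer"]:
    for o in optics.cut_out(l,c)[:1]:
        ys,xs=np.nonzero(o["pixels"]); P=np.array([at_z(c,(y,x),.008) for y,x in zip(ys,xs)]); print(c,l,round(o["conf"],2),P.min(0),P.max(0))
  for l in ["case","case_rear_l","head"]:
    print(l,[(np.round(x["location"],1).tolist(),round(x["conf"],2)) for x in optics.mark_of(l,c)[:2]])
E
```

```text
2.1 [ 0.5916 -0.2136  0.2568] [-179.9671    0.0056  -85.6479] [ -2.1041  15.2537  -2.8876  -0.0098 -71.8266   6.4592] [ 0.3617 -0.1177 -1.0127] [0.0718 0.0078 0.012 ] 0.05025501171031552
[ 0.597  -0.2941  0.415 ] [ 162.7706    0.0442 -175.7229]
case [283. 282.] 0.66 [ 0.5808 -0.0526  0.012 ]
case_rear_l [346. 353.] 0.91 [0.4745 0.0141 0.054 ]
case_rear_l [346. 215.] 0.89 [0.6692 0.0292 0.054 ]
case_rear_r [346. 353.] 0.91 [0.4745 0.0141 0.054 ]
case_rear_r [346. 215.] 0.89 [0.6692 0.0292 0.054 ]
nippers [159. 376.] 0.89 [ 0.4715 -0.2431  0.008 ]
gauge [184. 220.] 0.67 [ 0.6746 -0.1946  0.005 ]
scene nippers 0.7 [ 0.4092 -0.2867  0.008 ] [ 0.5582 -0.2185  0.008 ]
scene gauge 0.9 [ 0.6154 -0.2117  0.008 ] [ 0.755  -0.1741  0.008 ]
scene deburrer 0.95 [ 0.7008 -0.1446  0.008 ] [0.7332 0.0091 0.008 ]
case [([230.2, 236.9], 0.63)]
case_rear_l [([255.8, 250.3], 0.91), ([196.7, 282.2], 0.78)]
head [([203.7, 308.4], 0.65)]
side nippers 0.58 [ 0.4131 -0.2905  0.008 ] [ 0.559  -0.2157  0.008 ]
side gauge 0.43 [ 0.6854 -0.193   0.008 ] [ 0.7469 -0.1728  0.008 ]
side deburrer 0.58 [ 0.7246 -0.1571  0.008 ] [0.7555 0.0053 0.008 ]
case [([214.2, 304.6], 0.64)]
case_rear_l [([197.0, 249.5], 0.6), ([228.6, 322.5], 0.59)]
head [([190.7, 251.1], 0.67)]
```

View pics/w1.png

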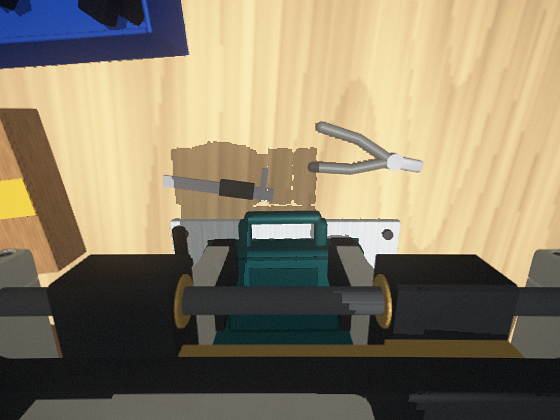

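```bash
python3 - <<'E'
from h import *
np.set_printoptions(precision=4,suppress=True)
m=optics.camera_model("wrist")
for n,l,z in [("h1",(213,247),.038),("h2",(213,322),.038),("plate -y",(220,173),.012),("plate +y",(220,400),.012),("gaugejaw",(196,270),.01),("nip",(167,312),.01)]: print(n,at_z("wrist",l,z,m))
g=[.5605,.1325,np.radians(94.46)]
for a in (92.5,94.46,95.5):
  c,s=np.cos(np.radians(a)),np.sin(np.radians(a))
  for x,y in [(-.28,-.16),(-.28,.16)]: print(a,g[0]+c*x-s*y,g[1]+s*x+c*y)
E
```

```text
h1 [ 0.6335 -0.1658  0.038 ]
h2 [ 0.5378 -0.1732  0.038 ]
plate -y [ 0.737  -0.1391  0.012 ]
plate +y [ 0.4257 -0.1631  0.012 ]
gaugejaw [ 0.6062 -0.183   0.01  ]
nip [ 0.5537 -0.2266  0.01  ]
92.5 0.7325611439153913 -0.14025440006446643
92.5 0.4128657130091967 -0.15421260402137393
94.46 0.7417891656706417 -0.13421002682771915
94.46 0.4227581686889062 -0.1590942178903179
95.5 0.7466002024444113 -0.1308756151395743
95.5 0.4280734189669141 -0.16154625594604594
```

play_rows([
  [[-0.5, 0.1, 4.0], [0, 0, 0], -0.3],
  [[-0.5, 0.1, 4.5], [0, 0, 0], -0.3],
  [[-0.5, 0.1, 4.5], [0, 0, 0], -0.3],
  [[-0.5, 0, 4.0], [0, 0, 0], -0.3],
  [[-0.6, 0, 3.5], [0, 0, 0], -0.3],
  [[0, 0, 2.2], [0, 0, 0], -0.3],
  [[0, 0, 0], [0, 0, 0], -0.3],
  [[0, 0, 0], [0, 0, 0], -0.3],
])

```text
t: 4.0
tcp_pos: [0.5872, -0.1873, 0.0299]
tcp_rot: [180.0, -0.0, -85.5]
contact_force: [1.3, -0.3, 1.3]
finger_gap: 0.0303
gripper_force: 0.0
```

```bash
python3 - <<'E'
from h import *
for c in ["side","scene"]:
  im=optics.camera(c); cv2.imwrite(f"pics/{c}2.png",im[:,:,::-1])
a=cv2.imread("pics/scene2.png")[170:290,150:330]; b=cv2.imread("pics/side2.png")[140:260,230:410]
cv2.imwrite("pics/p2.png",cv2.resize(np.hstack([a,b]),(792,264),interpolation=cv2.INTER_CUBIC))
E
```

```text
(no output)
```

View pics/p2.png

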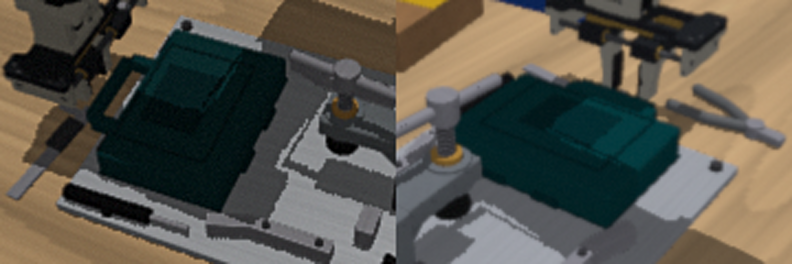

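play_rows([
  [[-0.8, 0, 0], [0, 0, 0], -0.3],
  [[-1.0, 0, 0], [0, 0, 0], -0.3],
  [[-1.3, 0, 0], [0, 0, 0], -0.3],
  [[-1.3, 0, 0], [0, 0, 0], -0.3],
  [[-1.3, 0, 0], [0, 0, 0], -0.3],
  [[-1.3, 0, 0], [0, 0, 0], -0.3],
  [[-1.3, 0, 0], [0, 0, 0], -0.3],
  [[-1.3, 0, 0], [0, 0, 0], -0.3],
  [[-1.2, 0, 0], [0, 0, 0], -0.3],
  [[-1.0, 0, 0], [0, 0, 0], -0.3],
])

```text
t: 5.1
tcp_pos: [0.578, -0.069, 0.0311]
tcp_rot: [-179.9, -0.1, -85.5]
contact_force: [0.2, -6.7, 5.1]
finger_gap: 0.0308
gripper_force: 3.3
```

play_rows([
  [[-0.7, 0, 0], [0, 0, 0], -0.3],
  [[-0.7, 0, 0], [0, 0, 0], -0.3],
  [[-0.5, 0, 0], [0, 0, 0], -0.3],
  [[-0.5, 0, 0], [0, 0, 0], -0.3],
  [[-0.3, 0, 0], [0, 0, 0], -0.3],
  [[-0.3, 0, 0], [0, 0, 0], -0.3],
])

```text
t: 5.7
tcp_pos: [0.5756, -0.0396, 0.031]
tcp_rot: [-179.9, -0.1, -85.5]
contact_force: [-0.8, -7.9, 6.8]
finger_gap: 0.0305
gripper_force: 3.6
```

```bash
cat > chk.py <<'E'
from h import *
np.set_printoptions(precision=4,suppress=True)
s=robot.sense(); print(s["t"],s["tcp_pos"],s["contact_force"],s["wrist_torque"])
g=np.array([.560,.131]);c,sn=np.cos(np.radians(94.45)),np.sin(np.radians(94.45))
for cam in ["scene","side"]:
  im=optics.camera(cam); cv2.imwrite(f"pics/c{s['t']:.1f}{cam}.png",im[:,:,::-1])
  for l in ["case_rear_l","case","head","t_handle"]:
    z={"case":.012,"case_rear_l":.054,"head":.169,"t_handle":.169}[l]
    for r in optics.mark_of(l,cam)[:2]:
      d=at_z(cam,r["location"],z)[:2]-g; print(cam,l,np.round(r["location"],1),round(r["conf"],2),"jig mm",1e3*(c*d[0]+sn*d[1]),1e3*(-sn*d[0]+c*d[1]))
E
python3 chk.py
```

```text
5.7 [ 0.5756 -0.0396  0.031 ] [-0.7806 -7.8926  6.7978] [-2.6689  0.1991  0.0207]
scene case_rear_l [270.3 305.7] 0.93 jig mm 31.36670535173153 -95.59429401868437
scene case_rear_l [213.6 333.8] 0.8 jig mm 42.57452613585381 91.4935326245248
scene case [241.8 284.9] 0.76 jig mm -53.00595803878043 -7.348777981226244
scene case [240.  174.6] 0.66 jig mm -317.2381884705017 -102.8539175076576
scene head [202.9 310.9] 0.47 jig mm 4.143378210667718 5.22949998577411
scene head [223.8 349.9] 0.35 jig mm 101.80248234779685 -22.093080456144246
scene t_handle [204.2 306.2] 0.75 jig mm -4.431699144646999 -2.2508449496767637
scene t_handle [251.1 306.2] 0.45 jig mm 37.35084161222383 -123.76497450799664
side case_rear_l [266.5 281.1] 0.89 jig mm 36.43381502747471 94.29220635362883
side case_rear_l [227.7 203.7] 0.72 jig mm 40.383605422463354 -108.4659587429905
side case [242.7 266.9] 0.79 jig mm -38.200110645184765 -3.4533674437511688
side case [253.  182.9] 0.58 jig mm 92.29564816762326 -124.53537190661126
side head [190.4 249.6] 0.81 jig mm 5.846235310757217 0.2947243096009152
side t_handle [186.5 247.8] 0.67 jig mm -2.4580969889397695 -11.597703282719731
```

play_rows([
  [[-0.25, 0, 0], [0, 0, 0], -0.3],
  [[-0.25, 0, 0], [0, 0, 0], -0.3],
  [[-0.25, 0, 0], [0, 0, 0], -0.3],
  [[-0.1, 0, 0], [0, 0, 0], -0.3],
])

```text
t: 6.6
tcp_pos: [0.5744, -0.0312, 0.0295]
tcp_rot: [180.0, -0.0, -85.5]
contact_force: [1.2, -10.6, 3.1]
finger_gap: 0.0309
gripper_force: 5.0
```

play_rows([
  [[-0.15, 0, 0], [0, 0, 0], -0.3],
  [[-0.15, 0, 0], [0, 0, 0], -0.3],
])

```text
t: 6.8
tcp_pos: [0.574, -0.0308, 0.0296]
tcp_rot: [179.9, -0.2, -85.5]
contact_force: [5.4, -29.8, 0.9]
finger_gap: 0.0308
gripper_force: 14.9
```

play_rows([
  [[-0.1, 0, 0], [0, 0, 0], -0.3],
  [[0, 0, 0], [0, 0, 0], -0.3],
])

```text
t: 7.0
tcp_pos: [0.574, -0.0308, 0.0296]
tcp_rot: [179.9, -0.2, -85.6]
contact_force: [4.4, -27.6, 1.3]
finger_gap: 0.0308
gripper_force: 13.9
```

```bash
python3 chk.py; python3 - <<'E'
import cv2,numpy as np,glob,os
f=sorted(glob.glob("pics/c*scene.png"),key=os.path.getmtime)[-1]; a=cv2.imread(f)[190:310,210:350]; b=cv2.imread(f.replace("scene","side"))[185:305,180:320]
cv2.imwrite("pics/p3.png",cv2.resize(np.hstack([a,b]),(800,343),interpolation=cv2.INTER_CUBIC))
E
```

```text
7.0 [ 0.574  -0.0308  0.0296] [  4.3796 -27.5859   1.2662] [-10.0805  -2.0641  -0.1926]
scene case_rear_l [214.2 337.4] 0.98 jig mm 51.71038655693877 92.84464912531078
scene case_rear_l [275.  312.1] 0.65 jig mm 49.03640272799667 -102.31967274291011
scene case [244.7 291.2] 0.65 jig mm -34.95387822327005 -10.166380662932628
scene case [237.6 173.1] 0.37 jig mm -324.7736268701977 -97.53202180310348
scene head [203.7 307.5] 0.73 jig mm -2.2010880057525104 0.214005702220846
scene t_handle [203.8 309.4] 0.57 jig mm 1.869724379383732 1.4535525560429612
side case_rear_l [228. 203.] 0.82 jig mm 41.97034809330491 -108.89640545188698
side case_rear_l [268.5 279.1] 0.64 jig mm 42.76121309478586 94.5693782675426
side case [247.4 263.7] 0.92 jig mm -22.236038827244148 0.9106524992072546
side case [229.6 202.5] 0.71 jig mm 12.714217374598055 -150.58836779401702
side head [187.7 250. ] 0.55 jig mm -1.6751312190037506 -5.395305046401567
side head [190.9 263.1] 0.54 jig mm -7.426579126694773 21.66202188877504
side t_handle [254.3 184. ] 0.26 jig mm 195.7005048800791 39.29782945339328
side t_handle [340.  225.9] 0.17 jig mm 265.8195488504808 194.4092350176583
```

View pics/p3.png

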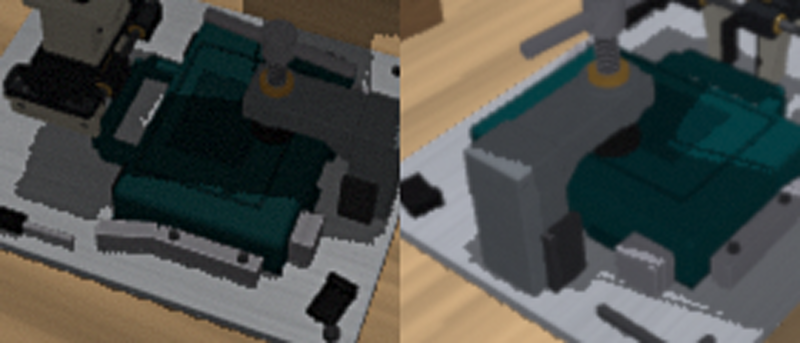

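play_rows([
  [[1.5, 0, 0], [0, 0, 0], -0.3],
  [[0.5, 0, -3.0], [0, 0, 0], 0],
  [[0, 0, -4.5], [0, 0, 0], 1],
  [[0, 0, -4.5], [0, 0, 0], 1],
  [[0, 0, -4.5], [0, 0, 0], 1],
  [[0, 0, -4.5], [0, 0, 0], 1],
  [[-4.0, 0, 0], [0, 0, 0], 1],
  [[-4.0, 0, 0], [0, 0, 0], 1],
  [[-4.0, 0, 0], [0, 0, 0], 1],
  [[0, 0, 0], [0, 0, 0], 1],
])

```text
t: 8.5
tcp_pos: [0.566, 0.077, 0.2392]
tcp_rot: [180.0, 0.1, -85.3]
contact_force: [1.2, -0.2, -0.6]
finger_gap: 0.0873
gripper_force: 0.0
```

```bash
cat > w.py <<'E'
from h import *
np.set_printoptions(precision=4,suppress=True)
s=robot.sense(); print(s["t"],s["tcp_pos"],s["tcp_rot"],s["joint_positions"],s["contact_force"],s["wrist_torque"])
m=optics.camera_model("wrist"); im=optics.camera("wrist"); cv2.imwrite(f"pics/w{s['t']:.1f}.png",im[:,:,::-1])
for l in ["t_handle","head"]:
  for r in optics.mark_of(l,"wrist")[:2]: print(l,np.round(r["location"],1),round(r["conf"],2),at_z("wrist",r["location"],.169,m))
for o in optics.cut_out("t_handle","wrist")[:1]:
  ys,xs=np.nonzero(o["pixels"]); P=np.array([at_z("wrist",q,.169,m)[:2] for q in zip(ys,xs)])
  print("mask",o["conf"],len(xs),xs.min(),xs.max(),ys.min(),ys.max(),P.min(0),P.max(0))
  u=np.linalg.svd(P-P.mean(0),full_matrices=False); print(P.mean(0),np.degrees(np.arctan2(u[2][0][1],u[2][0][0])),u[1])
  cv2.imwrite("pics/mask.png",o["pixels"].astype(np.uint8)*255)
E
python3 w.py; python3 chk.py | grep -v "case "; ls pics
```

```text
8.5 [0.566  0.077  0.2392] [179.9973   0.1125 -85.3138] [ 27.2901  10.3526 -11.5648  -0.1131 -68.0419 -22.5617] [ 1.1663 -0.1637 -0.6077] [-0.0513  0.0199  0.0043]
t_handle [278.7 280.8] 0.9 [0.5629 0.1292 0.169 ]
head [277.8 280.7] 0.65 [0.563  0.1284 0.169 ]
mask 0.97 2306 265 299 203 343 [0.5482 0.063 ] [0.5762 0.1944]
[0.5624 0.1182] 87.6433788112925 [1.6998 0.274 ]
8.7 [0.5663 0.0725 0.2392] [-0.3012 -0.1618 -0.0246] [-0.0002  0.0411  0.0089]
scene case_rear_l [214.5 339.6] 0.63 jig mm 57.221465990109905 93.88370773406506
scene case_rear_l [276.4 310.3] 0.56 jig mm 46.41103354805304 -107.30236279453676
scene head [203.2 306.3] 0.62 jig mm -5.200588100988868 0.6758214543317522
scene t_handle [202.9 308.3] 0.65 jig mm -1.3043355124538334 3.139597642446725
side case_rear_l [230.2 200.3] 0.72 jig mm 50.48945600585113 -107.89552316012205
side case_rear_l [267.1 279.6] 0.59 jig mm 39.31959111981459 93.04386672497527
side head [188.6 250.1] 0.56 jig mm 0.5958706901485769 -3.131530148438386
side t_handle [187.5 251.2] 0.9 jig mm -3.519565847972356 -4.041655968340022
side t_handle [257.1 253.5] 0.57 jig mm 139.13254851166437 126.30464861234364
both0.png
c5.7scene.png
c5.7side.png
c7.0scene.png
c7.0side.png
c8.7scene.png
c8.7side.png
mask.png
p2.png
p3.png
sc1.png
scene0.png
scene2.png
si1.png
side0.png
side2.png
w1.png
w8.5.png
```

play_rows([
  [[-3.0, 0, 0], [0, 0, 0], 1],
  [[-2.8, 0, 0], [0, 0, 0], 1],
  [[0, 0, 0], [0, 0, -0.14], 1],
  [[0, 0, 0], [0, 0, -0.14], 1],
  [[0, 0, 0], [0, 0, -0.14], 1],
  [[0, 0, 0], [0, 0, -0.14], 1],
  [[0, 0, 0], [0, 0, -0.14], 1],
  [[0, 0, 0], [0, 0, -0.14], 1],
  [[0, 0, 0], [0, 0, -0.14], 1],
  [[0, 0, 0], [0, 0, -0.14], 1],
])

```text
t: 10.2
tcp_pos: [0.562, 0.1304, 0.2396]
tcp_rot: [-180.0, 0.0, -21.0]
contact_force: [-0.4, -0.3, -0.1]
finger_gap: 0.0877
gripper_force: 0.0
```

play_rows([
  [[0, 0, 0], [0, 0, -0.14], 1],
  [[0, 0, 0], [0, 0, -0.14], 1],
  [[0, 0, 0], [0, 0, -0.14], 1],
  [[0, 0, 0], [0, 0, -0.14], 1],
  [[0, 0, 0], [0, 0, -0.14], 1],
  [[0, 0, 0], [0, 0, -0.14], 1],
  [[0, 0, 0], [0, 0, 0], 1],
  [[0, 0, 0], [0, 0, 0], 1],
])

```text
t: 11.0
tcp_pos: [0.562, 0.1304, 0.2396]
tcp_rot: [180.0, -0.0, 26.5]
contact_force: [0.1, 0.2, 0.8]
finger_gap: 0.0877
gripper_force: 0.0
```

```bash
python3 w.py
```

```text
11.0 [0.562  0.1304 0.2396] [179.9998  -0.0016  26.5284] [ 32.479   10.8863 -10.8859   0.0004 -68.2261  84.0492] [0.1259 0.2002 0.7515] [-0.0947  0.0172  0.0146]
t_handle [218. 284.] 0.76 [0.5628 0.1297 0.169 ]
head [219.4 285.7] 0.7 [0.5623 0.128  0.169 ]
mask 0.63 3222 206 357 174 262 [0.5437 0.0621] [0.5801 0.1945]
[0.5616 0.1306] -93.36256683405024 [1.8993 0.361 ]
```

play_rows([
  [[0, 0.1, 2.0], [0, 0, 0], 1],
  [[0, 0, 2.0], [0, 0, 0], 1],
  [[0, 0, 2.0], [0, 0, 0], 1],
  [[0, 0, 1.5], [0, 0, 0], 1],
  [[0, 0, 1.4], [0, 0, 0], 1],
  [[0, 0, 0], [0, 0, 0], 1],
  [[0, 0, 0], [0, 0, 0], 1],
])

```text
t: 11.9
tcp_pos: [0.5627, 0.1295, 0.1508]
tcp_rot: [180.0, 0.0, 26.7]
contact_force: [0.8, -0.0, 1.1]
finger_gap: 0.0878
gripper_force: 0.0
```

```bash
cat > s.py <<'E'
from rig import robot
import numpy as np
np.set_printoptions(precision=3,suppress=True)
s=robot.sense(); print(s["t"],s["tcp_pos"],s["tcp_rot"],"F",s["contact_force"],"M",s["wrist_torque"],"j6",s["joint_positions"][5],s["joint_torque"][5])
E
python3 s.py
```

```text
11.9 [0.563 0.13  0.151] [179.983   0.013  26.736] F [ 0.8   -0.035  1.118] M [-0.14  -0.012 -0.037] j6 84.35141785154381 -0.0143453199416399
```

play_rows([
  [[0, 0, 0], [0, 0, 0.1], 1],
  [[0, 0, 0], [0, 0, 0.1], 1],
  [[0, 0, 0], [0, 0, 0.1], 1],
  [[0, 0, 0], [0, 0, 0.1], 1],
  [[0, 0, 0], [0, 0, 0.1], 1],
  [[0, 0, 0], [0, 0, 0.1], 1],
  [[0, 0, 0], [0, 0, 0.1], 1],
  [[0, 0, 0], [0, 0, 0.1], 1],
  [[0, 0, 0], [0, 0, 0.1], 1],
  [[0, 0, 0], [0, 0, 0.1], 1],
])

```text
t: 12.9
tcp_pos: [0.5629, 0.1298, 0.1516]
tcp_rot: [-179.9, -0.0, -30.8]
contact_force: [-0.3, -0.7, -1.1]
finger_gap: 0.0877
gripper_force: 0.8
```

```bash
python3 s.py
```

```text
12.9 [0.563 0.13  0.152] [-179.936   -0.038  -30.781] F [-0.265 -0.7   -1.12 ] M [-0.171  0.081  0.028] j6 26.837541155325695 1.573370061814785
```

play_rows([
  [[0, 0, 0], [0, 0, 0.1], 1],
  [[0, 0, 0], [0, 0, 0.1], 1],
  [[0, 0, 0], [0, 0, 0.1], 1],
  [[0, 0, 0], [0, 0, 0.1], 1],
  [[0, 0, 0], [0, 0, 0.1], 1],
  [[0, 0, 0], [0, 0, 0.1], 1],
  [[0, 0, 0], [0, 0, 0.1], 1],
  [[0, 0, 0], [0, 0, 0.1], 1],
  [[0, 0, 0], [0, 0, 0.1], 1],
  [[0, 0, 0], [0, 0, 0.1], 1],
])

```text
t: 13.9
tcp_pos: [0.5629, 0.1296, 0.1516]
tcp_rot: [-179.9, 0.0, -88.1]
contact_force: [0.4, -0.8, -2.0]
finger_gap: 0.0878
gripper_force: 0.8
```

```bash
python3 s.py; python3 w.py|tail -4
```

```text
13.9 [0.563 0.13  0.152] [-179.931    0.024  -88.079] F [ 0.43  -0.765 -2.022] M [-0.253 -0.03   0.081] j6 -30.459970960695184 1.5733394399285316
head [274.3 281.6] 0.59 [0.5629 0.1283 0.169 ]
head [341.1 370.2] 0.49 [0.5133 0.1675 0.169 ]
mask 0.63 5120 156 342 190 285 [0.5317 0.084 ] [0.6254 0.1349]
[0.5792 0.1189] -10.577042460811727 [1.6666 0.6038]
```

play_rows([
  [[0, 0, 0], [0, 0, 0.1], 1],
  [[0, 0, 0], [0, 0, 0.1], 1],
  [[0, 0, 0], [0, 0, 0.1], 1],
  [[0, 0, 0], [0, 0, 0.1], 1],
  [[0, 0, 0], [0, 0, 0.1], 1],
  [[0, 0, 0], [0, 0, 0.1], 1],
  [[0, 0, 0], [0, 0, 0.1], 1],
])

```text
t: 14.8
tcp_pos: [0.5626, 0.1295, 0.1509]
tcp_rot: [-180.0, 0.0, -128.0]
contact_force: [0.5, -0.6, -1.6]
finger_gap: 0.0878
gripper_force: 0.8
```

```bash
python3 s.py
```

```text
14.8 [0.563 0.13  0.151] [-179.985    0.015 -128.005] F [ 0.494 -0.615 -1.551] M [-0.145 -0.132  0.083] j6 -70.38665707079468 1.573413424193859
```

play_rows([
  [[0, 0, 0], [0, 0, 0.07], 1],
  [[0, 0, 0], [0, 0, 0.07], 1],
  [[0, 0, 0], [0, 0, 0.07], 1],
  [[0, 0, 0], [0, 0, 0.07], 1],
])

```text
t: 15.2
tcp_pos: [0.5626, 0.1296, 0.1509]
tcp_rot: [-180.0, 0.0, -144.0]
contact_force: [0.3, 0.6, -0.9]
finger_gap: 0.0877
gripper_force: 0.8
```

```bash
python3 s.py
```

```text
15.2 [0.563 0.13  0.151] [-179.996    0.018 -143.981] F [ 0.347  0.576 -0.858] M [-0.113 -0.118  0.069] j6 -86.36078105198537 1.0838216543197632
```

play_rows([
  [[0, 0, 0], [0, 0, 0.07], 1],
  [[0, 0, 0], [0, 0, 0.07], 1],
  [[0, 0, 0], [0, 0, 0.07], 1],
  [[0, 0, 0], [0, 0, 0.07], 1],
])

```text
t: 15.6
tcp_pos: [0.5626, 0.1296, 0.1508]
tcp_rot: [180.0, 0.0, -160.0]
contact_force: [0.8, -0.0, -2.1]
finger_gap: 0.088
gripper_force: 0.8
```

```bash
python3 s.py
```

```text
15.6 [0.563 0.13  0.151] [ 179.994    0.021 -160.028] F [ 0.783 -0.026 -2.112] M [-0.074 -0.172  0.104] j6 -102.40455069962248 1.0836787149310112
```

play_rows([
  [[0, 0, 0], [0, 0, 0.07], 1],
  [[0, 0, 0], [0, 0, 0.07], 1],
  [[0, 0, 0], [0, 0, 0.07], 1],
])

```text
t: 15.9
tcp_pos: [0.5626, 0.1297, 0.1508]
tcp_rot: [180.0, 0.0, -172.1]
contact_force: [0.1, -0.7, -0.9]
finger_gap: 0.0874
gripper_force: 0.8
```

```bash
python3 s.py
```

```text
15.9 [0.563 0.13  0.151] [ 179.991    0.02  -172.055] F [ 0.136 -0.681 -0.875] M [-0.079 -0.14   0.076] j6 -114.43604655717779 1.0837958380579948
```

play_rows([
  [[0, 0, 0], [0, 0, -0.1], 1],
  [[0, 0, -1.0], [0, 0, -0.1], 1],
  [[0, 0, -2.0], [0, 0, 0], 1],
  [[0, 0, -1.0], [0, 0, 0], 1],
  [[0, 0, 0], [0, 0, -0.14], 1],
  [[0, 0, 0], [0, 0, -0.14], 1],
  [[0, 0, 0], [0, 0, -0.14], 1],
  [[0, 0, 0], [0, 0, -0.14], 1],
  [[0, 0, 0], [0, 0, -0.14], 1],
  [[0, 0, 0], [0, 0, -0.14], 1],
])

```text
t: 16.9
tcp_pos: [0.5626, 0.1297, 0.1908]
tcp_rot: [-180.0, 0.0, -112.1]
contact_force: [0.0, -0.4, 0.4]
finger_gap: 0.0879
gripper_force: 0.0
```

play_rows([
  [[0, 0, 0], [0, 0, -0.14], 1],
  [[0, 0, 0], [0, 0, -0.14], 1],
  [[0, 0, 0], [0, 0, -0.14], 1],
  [[0, 0, 0], [0, 0, -0.14], 1],
  [[0, 0, 0], [0, 0, -0.14], 1],
  [[0, 0, 0], [0, 0, -0.14], 1],
  [[0, 0, 0], [0, 0, -0.14], 1],
  [[0, 0, 0], [0, 0, -0.14], 1],
  [[0, 0, 0], [0, 0, -0.14], 1],
  [[0, 0, 0], [0, 0, -0.14], 1],
])

```text
t: 17.9
tcp_pos: [0.5626, 0.1296, 0.1908]
tcp_rot: [-180.0, -0.0, -31.9]
contact_force: [0.2, 0.1, 0.6]
finger_gap: 0.0873
gripper_force: 0.0
```

play_rows([
  [[0, 0, 0], [0, 0, -0.14], 1],
  [[0, 0, 0], [0, 0, -0.14], 1],
  [[0, 0, 0], [0, 0, -0.14], 1],
  [[0, 0, 0], [0, 0, -0.14], 1],
  [[0, 0, 0], [0, 0, -0.14], 1],
  [[0, 0, 0], [0, 0, -0.14], 1],
  [[0, 0, 0], [0, 0, 0], 1],
  [[0, 0, 0], [0, 0, 0], 1],
])

```text
t: 18.7
tcp_pos: [0.5625, 0.1296, 0.1907]
tcp_rot: [-180.0, -0.0, 15.7]
contact_force: [0.5, 0.5, -0.2]
finger_gap: 0.0877
gripper_force: 0.0
```

```bash
python3 s.py; python3 w.py | tail -4; python3 s.py
```

```text
18.7 [0.563 0.13  0.191] [-179.993   -0.019   15.677] F [ 0.46   0.472 -0.185] M [-0.176  0.082 -0.031] j6 73.29957384113023 0.338145699352026
t_handle [241.8 282.3] 0.91 [0.5639 0.1302 0.169 ]
head [241.3 281.7] 0.86 [0.5642 0.1307 0.169 ]
mask 0.78 4689 186 362 180 285 [0.5444 0.0717] [0.6029 0.1933]
[0.5649 0.135 ] 76.34985773964536 [2.0746 0.5229]
18.9 [0.563 0.13  0.191] [-179.997   -0.007   15.786] F [0.008 0.281 0.13 ] M [-0.176  0.041 -0.009] j6 73.40612647343225 -0.038577161030843854
```

play_rows([
  [[0, 0, 1.5], [0, 0, 0], 1],
  [[0, 0, 1.5], [0, 0, 0], 1],
  [[0, 0, 1.4], [0, 0, 0], 1],
  [[0, 0, 0], [0, 0, 0.06], 1],
  [[0, 0, 0], [0, 0, 0.06], 1],
  [[0, 0, 0], [0, 0, 0.06], 1],
  [[0, 0, 0], [0, 0, 0.06], 1],
  [[0, 0, 0], [0, 0, 0.06], 1],
  [[0, 0, 0], [0, 0, 0.06], 1],
])

```text
t: 19.8
tcp_pos: [0.5625, 0.1295, 0.1463]
tcp_rot: [180.0, 0.0, -5.0]
contact_force: [0.6, -0.2, -2.1]
finger_gap: 0.0879
gripper_force: 0.8
```

```bash
python3 s.py
```

```text
19.8 [0.562 0.13  0.146] [179.993   0.012  -4.96 ] F [ 0.623 -0.22  -2.052] M [-0.059 -0.139  0.051] j6 52.666378941937346 0.9202197007834911
```

play_rows([
  [[0, 0, 0], [0, 0, 0.06], 1],
  [[0, 0, 0], [0, 0, 0.06], 1],
  [[0, 0, 0], [0, 0, 0.06], 1],
  [[0, 0, 0], [0, 0, 0.06], 1],
  [[0, 0, 0], [0, 0, 0.06], 1],
])

```text
t: 20.3
tcp_pos: [0.5625, 0.1295, 0.1464]
tcp_rot: [180.0, 0.0, -22.1]
contact_force: [-0.0, -0.7, -1.3]
finger_gap: 0.0877
gripper_force: 0.8
```

```bash
python3 s.py
```

```text
20.3 [0.562 0.129 0.146] [179.99    0.008 -22.147] F [-0.004 -0.741 -1.319] M [-0.14  -0.157  0.01 ] j6 35.47949821168728 0.9200240112841129
```

```bash
sed -i 's/print(s\["t"\]/print("grip",s["gripper_force"],s["t"]/' s.py; python3 s.py
```

```text
grip 0.826194518012926 20.3 [0.562 0.129 0.146] [179.99    0.008 -22.147] F [-0.004 -0.741 -1.319] M [-0.14  -0.157  0.01 ] j6 35.47949821168728 0.9200240112841129
```

play_rows([
  [[0, 0, 0], [0, 0, 0.06], 1],
  [[0, 0, 0], [0, 0, 0.06], 1],
  [[0, 0, 0], [0, 0, 0.06], 1],
  [[0, 0, 0], [0, 0, 0.06], 1],
  [[0, 0, 0], [0, 0, 0.06], 1],
])

```text
t: 20.8
tcp_pos: [0.5624, 0.1295, 0.1463]
tcp_rot: [180.0, 0.0, -39.3]
contact_force: [0.1, -0.7, -2.1]
finger_gap: 0.0875
gripper_force: 0.8
```

```bash
python3 s.py
```

```text
grip 0.8105327188968658 20.8 [0.562 0.129 0.146] [179.98    0.008 -39.334] F [ 0.121 -0.715 -2.083] M [-0.174 -0.077  0.095] j6 18.29131947497538 0.9206574596464634
```

play_rows([
  [[0, 0, 0], [0, 0, 0.06], 1],
  [[0, 0, 0], [0, 0, 0.06], 1],
  [[0, 0, 0], [0, 0, 0.06], 1],
  [[0, 0, 0], [0, 0, 0.06], 1],
  [[0, 0, 0], [0, 0, 0.06], 1],
])

```text
t: 21.3
tcp_pos: [0.5624, 0.1295, 0.1463]
tcp_rot: [180.0, 0.0, -56.5]
contact_force: [0.5, 0.3, -1.4]
finger_gap: 0.0878
gripper_force: 0.8
```

```bash
python3 s.py
```

```text
grip 0.7864378346130252 21.3 [0.562 0.129 0.146] [179.975   0.004 -56.524] F [ 0.546  0.251 -1.391] M [-0.033 -0.031  0.066] j6 1.101319094875004 0.9205201081931591
```

play_rows([
  [[0, 0, 0], [0, 0, 0.06], 1],
  [[0, 0, 0], [0, 0, 0.06], 1],
  [[0, 0, 0], [0, 0, 0.06], 1],
  [[0, 0, 0], [0, 0, 0.06], 1],
  [[0, 0, 0], [0, 0, 0.06], 1],
])

```text
t: 21.8
tcp_pos: [0.5623, 0.1295, 0.1463]
tcp_rot: [180.0, 0.0, -73.7]
contact_force: [-0.7, 0.4, -0.4]
finger_gap: 0.0877
gripper_force: 0.8
```

```bash
python3 s.py
```

```text
grip 0.7589815836399794 21.8 [0.562 0.13  0.146] [179.975   0.001 -73.712] F [-0.672  0.381 -0.375] M [0.033 0.003 0.056] j6 -16.08597920715706 0.9202636778354645
```

play_rows([
  [[0, 0, 0], [0, 0, 0.06], 1],
  [[0, 0, 0], [0, 0, 0.06], 1],
  [[0, 0, 0], [0, 0, 0.06], 1],
  [[0, 0, 0], [0, 0, 0.06], 1],
  [[0, 0, 0], [0, 0, 0.06], 1],
])

```text
t: 22.3
tcp_pos: [0.5624, 0.1295, 0.1463]
tcp_rot: [180.0, -0.0, -90.9]
contact_force: [0.2, 1.0, -1.2]
finger_gap: 0.0876
gripper_force: 0.7
```

```bash
python3 s.py
```

```text
grip 0.7469124323688447 22.3 [0.562 0.13  0.146] [179.98   -0.004 -90.9  ] F [ 0.183  0.986 -1.186] M [ 0.095 -0.042  0.099] j6 -33.274218633097306 0.9204352833330631
```

play_rows([
  [[0, 0, 0], [0, 0, 0.06], 1],
  [[0, 0, 0], [0, 0, 0.06], 1],
  [[0, 0, 0], [0, 0, 0.06], 1],
  [[0, 0, 0], [0, 0, 0.06], 1],
  [[0, 0, 0], [0, 0, 0.06], 1],
])

```text
t: 22.8
tcp_pos: [0.5623, 0.1296, 0.1462]
tcp_rot: [180.0, -0.0, -108.1]
contact_force: [-0.3, 0.6, -3.1]
finger_gap: 0.0879
gripper_force: 1.8
```

```bash
python3 s.py
```

```text
grip 1.778063289821148 22.8 [0.562 0.13  0.146] [ 179.972   -0.009 -108.084] F [-0.303  0.562 -3.112] M [ 0.17  -0.274  0.227] j6 -50.45626658164792 0.8193838968873024
```

play_rows([
  [[0, 0, 0], [0, 0, 0.06], 1],
  [[0, 0, 0], [0, 0, 0.06], 1],
  [[0, 0, 0], [0, 0, 0.06], 1],
  [[0, 0, 0], [0, 0, 0.06], 1],
])

```text
t: 23.2
tcp_pos: [0.5623, 0.1297, 0.146]
tcp_rot: [180.0, -0.0, -121.8]
contact_force: [0.8, 0.3, -4.0]
finger_gap: 0.0878
gripper_force: 3.2
```

```bash
python3 s.py
```

```text
grip 3.1712469505146146 23.2 [0.562 0.13  0.146] [ 179.973   -0.017 -121.821] F [ 0.839  0.344 -3.983] M [ 0.293 -0.348  0.312] j6 -64.19825444072056 0.6862829066812992
```

play_rows([
  [[0, 0, 0], [0, 0, 0.06], 1],
  [[0, 0, 0], [0, 0, 0.06], 1],
])

```text
t: 23.4
tcp_pos: [0.5623, 0.1297, 0.1459]
tcp_rot: [180.0, -0.0, -128.7]
contact_force: [0.8, 0.9, -4.4]
finger_gap: 0.0877
gripper_force: 4.0
```

```bash
python3 s.py
```

```text
grip 3.955595623701811 23.4 [0.562 0.13  0.146] [ 179.975   -0.024 -128.691] F [ 0.819  0.87  -4.449] M [ 0.305 -0.497  0.392] j6 -71.06913879978869 0.611343327909708
```

play_rows([
  [[0, 0, 0], [0, 0, -0.08], 1],
  [[0, 0, 0], [0, 0, -0.1], 1],
  [[0, 0, 0], [0, 0, 0], 1],
  [[0, 0, -2.0], [0, 0, 0], 1],
  [[0, 0, -3.0], [0, 0, 0], 1],
  [[0, 0, -4.0], [0, 0, 0], 1],
  [[0, 0, -4.0], [0, 0, 0], 1],
  [[0, 0, 0], [0, 0, 0], 1],
  [[0, 0, 0], [0, 0, 0], 1],
])

```text
t: 24.3
tcp_pos: [0.5628, 0.1298, 0.2776]
tcp_rot: [-179.9, 0.1, -118.4]
contact_force: [-0.6, 0.4, -0.7]
finger_gap: 0.0874
gripper_force: 0.0
```

```bash
python3 chk.py; python3 - <<'E'
import cv2,numpy as np,glob,os
f=sorted(glob.glob("pics/c*scene.png"),key=os.path.getmtime)[-1]; a=cv2.imread(f)[160:340,150:420]; b=cv2.imread(f.replace("scene","side"))[160:340,150:420]
cv2.imwrite("pics/p4.png",cv2.resize(np.hstack([a,b]),(800,267),interpolation=cv2.INTER_CUBIC))
E
```

```text
24.3 [0.5628 0.1298 0.2776] [-0.5966  0.3675 -0.6959] [ 0.0233  0.0172 -0.021 ]
scene case_rear_l [213.8 340. ] 0.93 jig mm 57.52379406698784 96.5082921870004
scene case [246.1 291.6] 0.71 jig mm -32.50479150022368 -13.892771374065832
scene head [207.1 308. ] 0.58 jig mm 2.1216813040544293 -9.005038126375853
scene t_handle [203.4 304.6] 0.97 jig mm -8.562763781382834 -1.2593473033246598
side case_rear_l [230.3 200.8] 0.9 jig mm 50.10010768955355 -106.79345482528744
side case_rear_l [267.7 280. ] 0.86 jig mm 40.130518271989494 94.60656210670955
side case [255.  256.1] 0.6 jig mm 5.577633445659349 3.640748848364078
side case [244.7 266.1] 0.56 jig mm -32.05979799688885 -0.609071895457774
side head [193.7 248.1] 0.59 jig mm 15.902677378127624 5.584733166794695
side head [196.3 382.1] 0.57 jig mm -118.23237102427427 205.92923913538087
side t_handle [191.6 250.2] 0.89 jig mm 8.29897662860322 3.9473120295970934
```

View pics/p4.png

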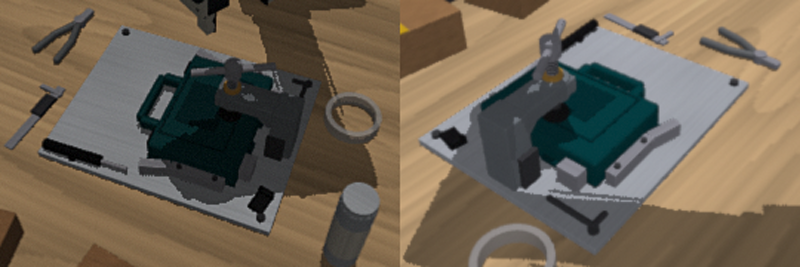

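```bash
python3 -c "
from rig import robot
print(robot.close_job())"
```

```text
the job is handed in; nothing more can be done
None
```

The case is home against both rear stops and clamped at about 30 N (estimated from the turning torque). The arm is clear of everything, the other things look undisturbed in the last picture, and the job was handed in at about 24 s; no verdict came back.

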